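# Draw one spacer sleeve from the spring feeder and pack it

## Robot

A 6-joint arm with a two-finger parallel gripper is mounted at the origin on the work surface. World frame = base frame: x ahead of the robot, y to its left, z up, the work surface at z = 0. Lengths are in m, angles in rad, forces in N, time in s.
With the tool pointing down it reaches from about 0.25 to 0.8 m from the base axis. Payload 8.5 kg.
Tool frame: the origin (TCP) lies at the very end of the fingers, on their centre line; the grasp point (between the pads) lies 19 mm behind it; z points along the fingers, y is the direction in which the jaws open and shut (so a half turn about z gives the same grasp; the last joint's range is limited). The gripper opens to 85 mm and grips with 20 to 120 N. Pads are 22 mm wide; open, the fingers measure 114 mm over their backs; the gripper's body (76 mm by 85 mm) begins 54 mm behind the grasp point. The pads swing forward as they close: fully open they stand 13 mm farther back than shut.
Start: joints at [-1.224, 0.238, -0.013, 1.319, 0, 1.571], TCP at [0.178, -0.494, 0.231] pointing down, gripper open.
Joint ranges: [-2.66, 2.66], [-1.03, 1.9], [-1.14, 1.46], [-1.82, 2.27], [-1.45, 1.34], [-3.14, 3.14]. Speed limits (rad/s): [2.22, 2.22, 2.79, 3.14, 3.14, 3.14].

## Interface

Orientations are given as a unit quaternion [w, x, y, z].
In Python, from cell import env, optics gives the robot as it stands. The module is installed in compiled form; this text tells all that it offers.
- The arm moves only by the tool jog_arm, never from a script. Its argument "increments" is a list of rows, each a list of 7 numbers: the shift along the world's x, y, z in m, then the turn, a rotation vector about the world's x, y, z in degrees, then the closure, from -1 (fully open) to 1 (shut), so that 0 is half open. A call has 1 to 8 rows; each row is the pose to reach, as a shift and turn from the pose commanded when the call began; what a row does not reach only later rows make up. A row lasts 1/12 s, in which the tool goes at most 41.7 mm and 7.16 degrees, less where a joint would pass 70% of its speed; a pose out of reach is approached as far as the arm can. A call with a gripper value outside its range is refused whole. The fingers move at their own pace and stop on an object; "squeeze" is the grip in N (left out, the last holds). Time passes only in rows, so rows that repeat a pose let the fingers close. It gives the time, the measured TCP pose, the force and the opening at its end, in the units of the state.
- env.read_state(): the state, without advancing time (a new reading comes with each control period).
- optics.camera(name): name is "side" or "top" or "wrist"; returns the picture (480x640x3 uint8, red, green, blue); there is no depth.
- optics.get_calibration(name): a dict with "fx", "fy", "cx", "cy" (pixels), "k1" (the pictures are not rectified: a ray, as slopes to the right and down, at radius r is drawn at 1 + k1 r^2 times it, then the intrinsics apply), "eye" and "attitude" of the camera in the world; the wrist camera has in their place "tool_from_camera" (4x4, takes a point from camera to tool coordinates, whose origin is the TCP and whose axes are the flange's). Camera axes: x right, y up, looking along -z (the intrinsics and any distortion apply to the point x, -y, -z); pixel columns grow to the right and rows downward; lengths in m; the calibration is good to about 2 mm. A picture is of the moment at which its call begins: read the wrist's pose just before it. get_calibration takes no time and is no camera call.
- env.finish_job(): hands the job in, once; it reports no verdict.
Trained networks look in the newest picture that a camera, given by its name, has taken for a name from the list of things; names that differ only in an ending like _2 or _b are one class to them, and where a whole thing is asked for, a point or a joint stands for the part that bears it (a point fixed in the world has none). Each returns a list of dicts, best first, with "p" (0 to 1); they miss things now and then, are a little off and sometimes report something else, mostly with a low value. They report only what shows in the picture. A call takes as long as a camera call. They do not tell look-alikes from the thing itself.
- optics.look_for(camera, label): "point" ([x, y, z] in m, in world coordinates, good to about 4 mm: the middle of the surface that is visible of it).
- optics.tip_of(camera, label): "point" ([x, y, z] in m, in world coordinates, good to about 4 mm: a listed point, or the origin of a listed thing).
The state is a dict: "time_s": time; "joint_pos": joint angles; "joint_vel": joint speeds; "effort": joint torques, N m; "position": TCP position; "ee_rot": TCP orientation; "ft_force": force on the tool from outside, world axes, zero at the start; "torque": the same for the moment, N m; "finger_gap": finger opening in m.
Only numpy, scipy, OpenCV 4.12 (cv2) and the standard library are available. Lean on these libraries where they do the work, as an engineer would, in place of code of your own. Each camera call takes 0.05 s, during which the arm holds its last target. There are 200 camera calls.

## Task

Get one steel spacer sleeve out of the feeder: pull its sprung slide by the black upright handle right out to its stop, then let it go fully home so that it pushes the bottom sleeve out onto the chute. Lay that sleeve flat on the floor of the cardboard carton, in the gap between the white packet and the two round collars, lying parallel to the packet's long side. Draw only one sleeve, and leave everything else where it is.

Things in the scene. Friction and masses are not known exactly. Their poses are not given: they have to be found in the camera images.
- feeder: Grey magazine feeder bolted down (mm). Origin: on the bench under the middle of its tower. Base plate x -110 to 126, y +-45, 12 thick. Tower x +-22, y +-34, top z 170: one column of lying sleeves. Slide housing x -75 to -21, y +-24, top z 84. The slide pulls out along -x; sleeves come out on the +x side.
- chute (a point): Where a drawn sleeve comes to rest, its centre (feeder x 100, z 43), its axis along feeder y. The chute is 34 wide in y, slopes down from the tower (x 18, z 52) to an end stop (face x 115, top z 56); the sleeve's ends overhang it by 9 each side.
- slide (a joint): Feeder slide: 0 = fully home, 0.040 m = pulled right out to its stop. A spring pulls it home (5 N at home, 13 N at the stop).
- handle (a point): Grip point on the slide's black upright round handle (22 diameter, z 52 to 128 above the bench): on its axis at z 105. The handle stands at the end of a thin rod at z 66; feeder x -125 when home, -165 at the stop. Axes parallel to the feeder's.
- sleeve0: The bottom sleeve in the magazine, the one to be drawn: plain steel cylinder 30 diameter, 52 long, 0.2 kg. Origin: its centre; its own y axis is the cylinder's axis (it turns about it as it rolls).
- sleeve1: The second sleeve, the same; to stay in the magazine (it moves down).
- sleeve2: The top sleeve, the same; to stay in the magazine.
- carton_in (a point): Centre of the inner floor (4 mm above the bench) of the open cardboard carton, fixed to the bench; inside 142 (x) by 120 (y), walls 4 thick, 32 high above the floor. It is also the middle of the gap for the sleeve: 44 wide in x, running along y for the full 120; the sleeve's axis goes along y.
- packet: White boxed packet with a grey band, 48 x 114 x 34 high, lying in the carton along its -x wall. Origin: centre of its underside.
- collar0: Dark steel collar, 48 diameter, 30 high, standing in the carton at its +x wall. Origin: centre of its underside.
- collar1: The other collar, the same.
- tin: Grey tin, 66 diameter, 110 high. Leave alone. Origin: centre of its underside.
- spanner: Steel spanner, 190 long, lying flat along its x. Leave alone.
- screwdriver: Screwdriver, 180 long, lying along its x. Leave alone.
- star_knob: Black star-shaped knob, 56 across, 32 high, standing on its steel boss. Leave alone. Origin: centre of its underside.
- casting: Grey cast tool rest, 170 x 75 x 98 high. Leave alone. Origin: centre of its underside.
Mind the look-alikes: they are no part of the job. Leave any green look-alike of the part that bears carton_in alone.

How it is judged:
By the outcome, as a careful person would: the job done as asked, in the order asked, and still so for the second after the job is handed in, with the robot touching nothing.
It also fails if it takes over 54 s, if anything falls off the work surface, if the arm or the gripper's body presses on something with over 40 N, if the wrist force passes 120 N, or if a joint passes its speed limit or range.

## Working session

There is one attempt and no reset: what is moved stays moved. The work goes in short steps, Python scripts to look and compute and a tool call to move; the robot and the scene stay as the last step left them, time stands still between calls to the robot, and variables do not carry over. Pictures are saved under pics/ and viewed, about 8 in all and at most 12, crops included, and the job is handed in when it is done.

Besides the shell and the picture viewer there is one more tool, called after ">>>" by a JSON object that holds its "op" and its "data", one argument or row to a line. jog_arm: Moves the arm, as the interface text tells. Its arguments: {"type":"object","properties":{"increments":{"type":"array"},"squeeze":{"type":"number"}},"required":["increments"]}

```bash
mkdir -p pics; cat > h.py <<'E'
from cell import env, optics
import numpy as np, cv2
from scipy.spatial.transform import Rotation as R
def save(n,f,crop=None,s=1):
    im=optics.camera(n)[:,:,::-1]
    if crop: im=im[crop[1]:crop[3],crop[0]:crop[2]]
    cv2.imwrite(f,cv2.resize(np.ascontiguousarray(im),None,fx=s,fy=s,interpolation=cv2.INTER_CUBIC))
def campose(n):
    c=optics.get_calibration(n)
    if n!='wrist':
        a=np.array(c['attitude'],float)
        Rm=a if a.shape==(3,3) else R.from_quat(a,scalar_first=True).as_matrix()
        return c,Rm,np.array(c['eye'],float)
    s=env.read_state(); T=np.array(c['tool_from_camera'])
    Rt=R.from_quat(s['ee_rot'],scalar_first=True).as_matrix()
    return c,Rt@T[:3,:3],Rt@T[:3,3]+np.array(s['position'])
def pix2z(n,uv,z):
    c,Rm,e=campose(n); d=np.array([(uv[0]-c['cx'])/c['fx'],(uv[1]-c['cy'])/c['fy']])
    u=d.copy()
    for _ in range(20): u=d/(1+c['k1']*(u@u))
    r=Rm@np.array([u[0],-u[1],-1]); return e+r*(z-e[2])/r[2]
def proj(n,p):
    c,Rm,e=campose(n); q=Rm.T@(np.array(p)-e); u=np.array([q[0],-q[1]])/-q[2]; u=u*(1+c['k1']*(u@u))
    return np.array([c['fx']*u[0]+c['cx'],c['fy']*u[1]+c['cy']])
E
python3 - <<'E'
from h import *
save('top','pics/top.png'); 
for l in ['feeder','chute','handle','carton_in','packet','collar0']:
    for f in (optics.look_for,optics.tip_of):
        for r in f('top',l)[:3]: print('top',f.__name__,l,np.round(r['point'],3),round(r['p'],2),proj('top',r['point']).astype(int))
save('side','pics/side.png')
for l in ['handle','chute','carton_in']:
        for r in optics.tip_of('side',l)[:3]: print('side',l,np.round(r['point'],3),round(r['p'],2),proj('side',r['point']).astype(int))
print(env.read_state()); print(optics.get_calibration('top'))
E
```

```text
top call feeder [ 0.548 -0.015  0.023] 0.87 [320 225]
top call feeder [ 0.558 -0.03  -0.002] 0.77 [325 222]
top call chute [ 0.55  -0.02   0.021] 0.68 [322 224]
top call chute [0.549 0.065 0.04 ] 0.86 [289 223]
top call handle [ 0.556 -0.149  0.073] 0.77 [373 220]
top call handle [0.511 0.361 0.001] 0.74 [178 238]
top call handle [ 0.559 -0.153  0.104] 0.44 [376 216]
top call carton_in [0.346 0.535 0.006] 0.96 [109 300]
top call carton_in [0.208 0.296 0.005] 0.88 [199 355]
top call carton_in [0.643 0.545 0.006] 0.86 [110 188]
top call carton_in [0.484 0.309 0.007] 0.78 [197 249]
top call carton_in [0.212 0.291 0.005] 0.68 [201 353]
top call carton_in [0.64  0.54  0.005] 0.65 [112 190]
top call packet [0.445 0.284 0.04 ] 0.94 [204 263]
top call packet [0.445 0.284 0.002] 0.56 [206 263]
top call collar0 [0.539 0.303 0.034] 0.7 [198 227]
top call collar0 [0.509 0.355 0.032] 0.66 [177 238]
top call collar0 [0.541 0.306 0.002] 0.8 [199 227]
top call collar0 [0.508 0.357 0.005] 0.79 [179 239]
side handle [ 0.559 -0.154  0.106] 0.47 [308 189]
side carton_in [0.35  0.529 0.002] 0.98 [348 410
[... 338 characters left out ...]
    0.00012546]), 'effort': array([ 1.40290107e-03, -5.38543725e+01,  3.46688712e+01,  2.36698987e-03,
       -1.54784243e-04,  1.01313978e-05]), 'position': array([ 0.17843105, -0.49371516,  0.23129834]), 'ee_rot': array([-2.03338828e-05,  9.85002883e-01,  1.72537878e-01, -6.56406231e-06]), 'ft_force': array([ 0.72232611, -0.1664593 , -0.43114948]), 'torque': array([-0.00837952,  0.00764557, -0.01321145]), 'finger_gap': 0.08555018616411206}
{'fx': 525.5673579965413, 'fy': 525.5673579965413, 'cx': 312.66585650518317, 'cy': 241.5028014665012, 'k1': -0.02707837522779403, 'eye': array([0.36327831, 0.02623427, 1.39199019]), 'attitude': array([ 0.70863855,  0.03072725, -0.0419427 , -0.70365336])}
```

View pics/top.png

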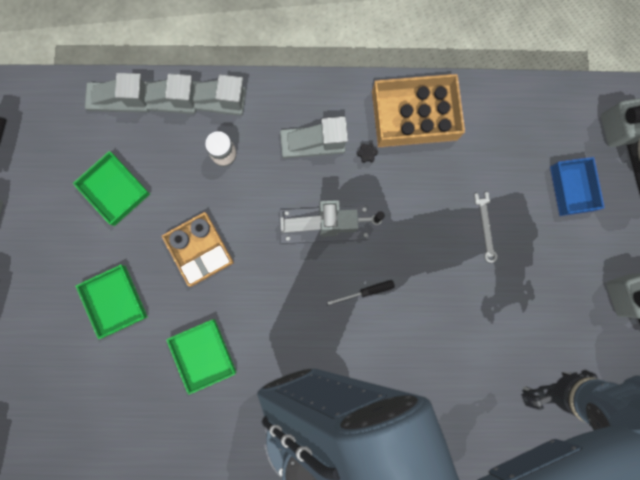

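View pics/side.png

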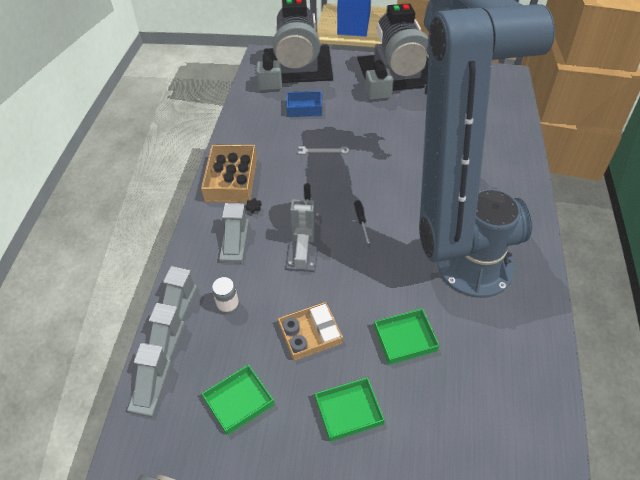

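The task feeder is at top (320,222), with the black handle at (378,217). The grey things at (313,138) and (165,92) are castings with no handle. The open boxes are three green ones at (110,188), (110,300) and (200,355), a brown one with black knobs at (420,110), and a brown one at (197,249) holding a white packet and two collars. That last one is the carton meant. I'll confirm it in one enlarged crop.

```bash
python3 - <<'E'
from h import *
save('top','pics/topc.png',(150,190,400,300),3.2)
E
```

```text
(no output)
```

View pics/topc.png

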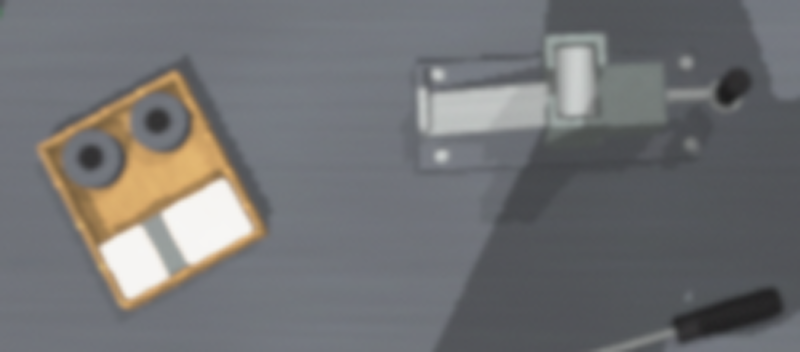

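The crop confirms it: the carton at (205,250 full) has a white packet with a grey band and two dark collars, with an empty gap between them. The feeder has an empty chute on the left and its handle on the right. Next I compute poses from the rim corners, bolts and handle top.

```bash
python3 - <<'E'
from h import *
P=lambda u,v,z: pix2z('top',(150+(u+.5)/3.2-.5,190+(v+.5)/3.2-.5),z)[:2]
print('handle',P(737,82,.128))
b=[P(*q,.014) for q in [(438,75),(441,157),(686,62),(690,145)]]
print('bolts mid',np.mean(b,0),'ang',[np.degrees(np.arctan2(*(d[::-1]))) for d in (b[0]-b[2],b[1]-b[3])],np.linalg.norm(b[0]-b[2]))
c=[P(*q,.036) for q in [(37,147),(178,70),(266,233),(125,309)]]
print('carton',np.mean(c,0)); 
for d in (c[0]-c[3],c[1]-c[2],c[0]-c[1],c[3]-c[2]): print(np.linalg.norm(d),np.degrees(np.arctan2(d[1],d[0])))
E
```

```text
handle [ 0.55931299 -0.15706528]
bolts mid [ 0.5526212  -0.02993218] ang [np.float64(93.54417480007159), np.float64(93.2355348247233)] 0.20612541242816215
carton [0.48195159 0.30405822]
0.15028141136432932 29.994832982085704
0.15174404999475352 29.380437581978494
0.12929188698093924 119.64758979455866
0.1276819647654884 118.9907352433502
```

>>> {"op": "jog_arm", "data": {
  "increments": [
    [0.22,0.19,0,0,0,50,-1],
    [0.22,0.19,0,0,0,50,-1],
    [0.22,0.19,0,0,0,50,-1],
    [0.22,0.19,0,0,0,50,-1],
    [0.22,0.19,0,0,0,50,-1],
    [0.22,0.19,0,0,0,50,-1],
    [0.22,0.19,0,0,0,50,-1],
    [0.22,0.19,0,0,0,50,-1]
  ],
  "squeeze": 70
}}

```text
time_s: 1.57
position: [0.4028, -0.2996, 0.2313]
ee_rot: [0.0, 0.816, 0.578, 0.001]
ft_force: [-0.0, -0.3, -0.2]
finger_gap: 0.0853
```

>>> {"op": "jog_arm", "data": {
  "increments": [
    [0.162,0.145,0,0,0,23.4,-1],
    [0.162,0.145,0,0,0,23.4,-1],
    [0.162,0.145,0,0,0,23.4,-1],
    [0.162,0.145,0,0,0,23.4,-1],
    [0.162,0.145,0,0,0,23.4,-1],
    [0.162,0.145,0,0,0,23.4,-1],
    [0.162,0.145,0,0,0,23.4,-1],
    [0.162,0.145,0,0,0,23.4,-1]
  ]
}}

```text
time_s: 2.23
position: [0.5604, -0.1583, 0.2308]
ee_rot: [-0.0, 0.686, 0.727, -0.0]
ft_force: [-0.1, 0.2, 0.4]
finger_gap: 0.0854
```

```bash
python3 - <<'E'
from h import *
s=env.read_state(); print(s['time_s'],s['position'],s['ee_rot'],s['joint_pos'],s['ft_force'])
print(proj('wrist',[.56,-.159,.128]),proj('wrist',[.553,-.035,.17]))
save('wrist','pics/w1.png')
for r in optics.tip_of('wrist','handle')[:2]: print(r, proj('wrist',r['point']))
E
```

```text
2.2333 [ 0.56035875 -0.15833693  0.23084504] [-4.04280216e-04  6.86166024e-01  7.27444748e-01 -4.04817084e-04] [-2.75203179e-01  3.38613469e-01  1.27566472e-01  1.36084074e+00
 -3.43671159e-04  1.23720810e+00] [-0.1206321   0.17301914  0.43710927]
[318.26166998 242.03355497] [318.70041342  40.6563136 ]
{'point': [0.561, -0.1554, 0.1033], 'p': 0.56} [320.80446747 227.85571034]
```

View pics/w1.png

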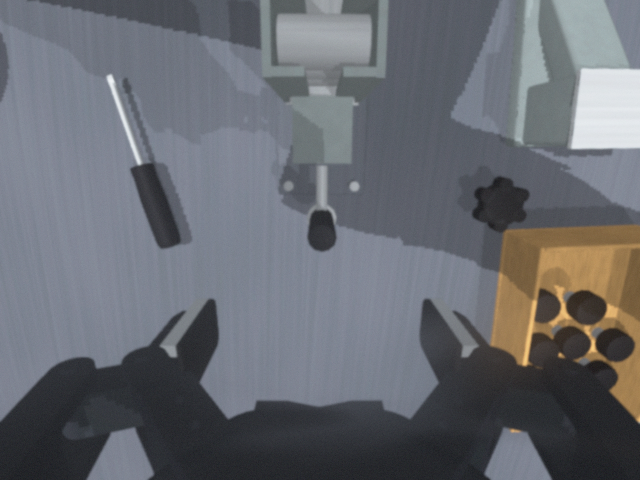

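Wrist view: handle top at (322,237), within 5 px of the prediction, and the feeder axis is vertical in the image. I'll descend, grip and check.

>>> {"op": "jog_arm", "data": {
  "increments": [
    [0.002,0.003,-0.04,0,0,0,-1],
    [0.002,0.003,-0.08,0,0,0,-1],
    [0.002,0.003,-0.115,0,0,0,-0.6],
    [0.002,0.003,-0.145,0,0,0,-0.3],
    [0.002,0.003,-0.145,0,0,0,0.2],
    [0.002,0.003,-0.145,0,0,0,1],
    [0.002,0.003,-0.145,0,0,0,1],
    [0.002,0.003,-0.145,0,0,0,1]
  ],
  "squeeze": 70
}}

```text
time_s: 3.0
position: [0.5624, -0.1568, 0.0888]
ee_rot: [0.001, 0.687, 0.727, -0.0]
ft_force: [-5.0, -2.1, -1.5]
finger_gap: 0.02
```

>>> {"op": "jog_arm", "data": {
  "increments": [
    [0,0,0,0,0,0,1],
    [0,0,0,0,0,0,1],
    [0,0,0,0,0,0,1],
    [0,0,0,0,0,0,1]
  ]
}}

```text
time_s: 3.33
position: [0.5624, -0.1568, 0.0888]
ee_rot: [0.001, 0.687, 0.727, -0.0]
ft_force: [-4.3, -2.7, 0.6]
finger_gap: 0.0205
```

>>> {"op": "jog_arm", "data": {
  "increments": [
    [0.0003,-0.005,0,0,0,0,1],
    [0.0006,-0.011,0,0,0,0,1],
    [0.001,-0.017,0,0,0,0,1],
    [0.0013,-0.023,0,0,0,0,1],
    [0.0017,-0.029,0,0,0,0,1],
    [0.002,-0.034,0,0,0,0,1],
    [0.0021,-0.037,0,0,0,0,1],
    [0.0021,-0.037,0,0,0,0,1]
  ]
}}

```text
time_s: 4.0
position: [0.5642, -0.1914, 0.0887]
ee_rot: [-0.001, 0.686, 0.727, 0.001]
ft_force: [-4.8, 11.3, 4.4]
finger_gap: 0.0203
```

>>> {"op": "jog_arm", "data": {
  "increments": [
    [0.0001,-0.002,0,0,0,0,1],
    [0.0002,-0.004,0,0,0,0,1],
    [0.0002,-0.004,0,0,0,0,1],
    [0.0002,-0.004,0,0,0,0,1]
  ]
}}

```text
time_s: 4.33
position: [0.5644, -0.1948, 0.0887]
ee_rot: [-0.001, 0.686, 0.727, 0.002]
ft_force: [-5.3, 12.7, 4.3]
finger_gap: 0.0201
```

>>> {"op": "jog_arm", "data": {
  "increments": [
    [0.0001,-0.0015,0,0,0,0,1],
    [0.0001,-0.003,0,0,0,0,1],
    [0.0001,-0.003,0,0,0,0,1],
    [0.0001,-0.003,0,0,0,0,1]
  ]
}}

```text
time_s: 4.67
position: [0.5645, -0.1968, 0.0887]
ee_rot: [-0.001, 0.686, 0.728, 0.002]
ft_force: [-5.3, 17.0, 4.2]
finger_gap: 0.0207
```

>>> {"op": "jog_arm", "data": {
  "increments": [
    [0.0001,-0.0025,0,0,0,0,1],
    [0.0001,-0.0025,0,0,0,0,1],
    [0.0001,-0.0025,0,0,0,0,1],
    [0.0001,-0.0025,0,0,0,0,1]
  ]
}}

```text
time_s: 5.0
position: [0.5645, -0.1969, 0.0886]
ee_rot: [-0.003, 0.685, 0.728, 0.004]
ft_force: [-4.5, 28.7, 6.9]
finger_gap: 0.0205
```

```bash
python3 - <<'E'
from h import *
save('wrist','pics/w2.png'); s=env.read_state(); print(s['position'],s['ft_force'])
E
```

```text
[ 0.56448596 -0.19692652  0.08865086] [-4.46264724 28.22394561  6.57094051]
```

View pics/w2.png

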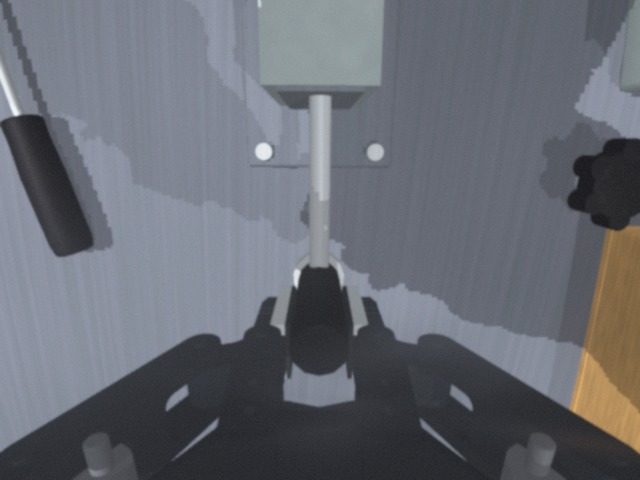

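At the stop: hard contact force and the rod fully out, with the handle gripped at (320,320). I'll guide it back nearly home, then open.

>>> {"op": "jog_arm", "data": {
  "increments": [
    [-0.0004,0.008,0,0,0,0,1],
    [-0.001,0.018,0,0,0,0,1],
    [-0.0017,0.03,0,0,0,0,1],
    [-0.0023,0.041,0,0,0,0,1],
    [-0.0025,0.044,0,0,0,0,1],
    [-0.0025,0.044,0,0,0,0,1],
    [-0.0025,0.044,0,0,0,0,-1],
    [-0.0025,0.044,0,0,0,0,-1]
  ]
}}

```text
time_s: 5.72
position: [0.5637, -0.1585, 0.0883]
ee_rot: [0.002, 0.687, 0.727, 0.001]
ft_force: [-0.2, -0.9, 0.3]
finger_gap: 0.0437
```

>>> {"op": "jog_arm", "data": {
  "increments": [
    [0,0,0,0,0,0,-1],
    [0,0,0,0,0,0,-1],
    [0,0,0,0,0,0,-1],
    [0,0,0.04,0,0,0,-1],
    [0,0,0.08,0,0,0,-1],
    [0,0,0.12,0,0,0,-1],
    [0,0,0.16,0,0,0,-1],
    [0,0,0.16,0,0,0,-1]
  ]
}}

```text
time_s: 6.38
position: [0.5651, -0.1591, 0.2545]
ee_rot: [0.005, 0.687, 0.727, 0.003]
ft_force: [-0.1, 0.7, -0.4]
finger_gap: 0.0857
```

```bash
python3 - <<'E'
from h import *
save('top','pics/t2.png')
for l in ['handle','chute','sleeve0']:
    for r in optics.tip_of('top',l)[:3]: print(l,np.round(r['point'],3),round(r['p'],2))
s=env.read_state(); print(s['position'],s['time_s'])
E
```

```text
handle [ 0.558 -0.154  0.104] 0.52
handle [ 0.781  0.008 -0.   ] 0.29
chute [0.55  0.066 0.043] 0.74
chute [ 0.559 -0.157  0.105] 0.58
sleeve0 [0.551 0.068 0.044] 0.72
sleeve0 [ 0.56  -0.029  0.122] 0.71
sleeve0 [ 0.557 -0.03  -0.001] 0.64
[ 0.56204842 -0.15820238  0.24541077] 6.5833
```

>>> {"op": "jog_arm", "data": {
  "increments": [
    [-0.002,0.04,0,0,0,0,-1],
    [-0.004,0.08,0,0,0,0,-1],
    [-0.006,0.12,0,0,0,0,-1],
    [-0.008,0.16,0,0,0,0,-1],
    [-0.01,0.2,0,0,0,0,-1],
    [-0.012,0.224,-0.04,0,0,0,-1],
    [-0.012,0.224,-0.08,0,0,0,-1],
    [-0.012,0.224,-0.08,0,0,0,-1]
  ]
}}

```text
time_s: 7.25
position: [0.5452, 0.0669, 0.1584]
ee_rot: [-0.004, 0.686, 0.728, -0.005]
ft_force: [-1.8, -0.7, -1.6]
finger_gap: 0.0852
```

```bash
python3 - <<'E'
from h import *
s=env.read_state(); print(s['time_s'],s['position'],s['ee_rot'],s['ft_force'])
print(proj('wrist',[.55,.066,.058]))
save('wrist','pics/w3.png')
for r in optics.tip_of('wrist','sleeve0')[:2]: print(r, proj('wrist',r['point']))
for u in [(200,240),(440,240),(320,100)]: print(u,pix2z('wrist',u,.058))
E
```

```text
7.25 [0.54515347 0.06689055 0.15842815] [-0.00416835  0.68558719  0.72796172 -0.0049565 ] [-1.75406199 -0.72269337 -1.56838242]
[326.92322098 243.58513029]
{'point': [0.549, 0.0693, 0.0417], 'p': 0.84} [320.29980336 229.6566373 ]
{'point': [0.5592, -0.0296, 0.0946], 'p': 0.77} [326.03430448 378.96693592]
(200, 240) [0.45831879 0.05996292 0.058     ]
(440, 240) [0.63940795 0.07085564 0.058     ]
(320, 100) [0.54316833 0.16383067 0.058     ]
```

View pics/w3.png

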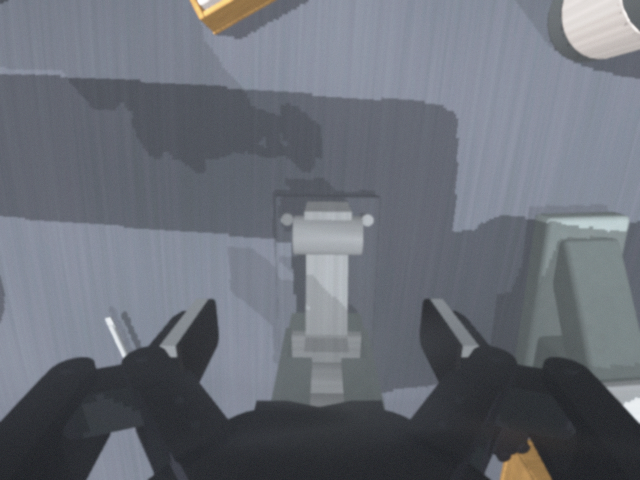

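Wrist view: one sleeve lies on the chute at (327,237), axis across the chute between the open fingers. The second stays in the tower. I'll descend onto its ends.

>>> {"op": "jog_arm", "data": {
  "increments": [
    [0,0.003,-0.03,0,0,0,-1],
    [0,0.003,-0.06,0,0,0,-1],
    [0,0.003,-0.09,0,0,0,-1],
    [0,0.003,-0.115,0,0,0,-1],
    [0,0.003,-0.133,0,0,0,-1],
    [0,0.003,-0.133,0,0,0,-1],
    [0,0.003,-0.133,0,0,0,-1],
    [0,0.003,-0.133,0,0,0,-1]
  ],
  "squeeze": 40
}}

```text
time_s: 8.02
position: [0.5523, 0.0683, 0.0355]
ee_rot: [0.001, 0.687, 0.727, 0.001]
ft_force: [-0.2, 0.0, 0.0]
finger_gap: 0.0856
```

>>> {"op": "jog_arm", "data": {
  "increments": [
    [0,0,0,0,0,0,-0.2],
    [0,0,0,0,0,0,0.2],
    [0,0,0,0,0,0,0.5],
    [0,0,0,0,0,0,1],
    [0,0,0,0,0,0,1],
    [0,0,0,0,0,0,1],
    [0,0,0,0,0,0,1],
    [0,0,0,0,0,0,1]
  ]
}}

```text
time_s: 8.68
position: [0.5512, 0.0688, 0.0346]
ee_rot: [0.001, 0.687, 0.727, 0.001]
ft_force: [-1.6, -1.7, 8.0]
finger_gap: 0.0516
```

>>> {"op": "jog_arm", "data": {
  "increments": [
    [0,0,0.01,0,0,0,1],
    [0,0,0.03,0,0,0,1],
    [0,0,0.06,0,0,0,1],
    [0,0,0.09,0,0,0,1],
    [0,0,0.12,0,0,0,1],
    [-0.005,0.02,0.13,0,0,6,1],
    [-0.01,0.04,0.13,0,0,12,1],
    [-0.015,0.06,0.13,0,0,18,1]
  ]
}}

```text
time_s: 9.35
position: [0.5356, 0.1293, 0.1652]
ee_rot: [0.001, 0.563, 0.827, 0.001]
ft_force: [-0.2, 0.0, -2.7]
finger_gap: 0.0514
```

>>> {"op": "jog_arm", "data": {
  "increments": [
    [-0.006,0.022,0,0,0,6.5,1],
    [-0.012,0.044,0,0,0,13,1],
    [-0.018,0.066,0,0,0,19.5,1],
    [-0.024,0.088,0,0,0,26,1],
    [-0.03,0.11,0,0,0,32.5,1],
    [-0.036,0.132,0,0,0,39,1],
    [-0.042,0.154,0,0,0,45.5,1],
    [-0.048,0.17,0,0,0,52,1]
  ]
}}

```text
time_s: 10.02
position: [0.4867, 0.3004, 0.1639]
ee_rot: [-0.0, 0.142, 0.99, 0.0]
ft_force: [0.2, 0.1, -2.4]
finger_gap: 0.0511
```

>>> {"op": "jog_arm", "data": {
  "increments": [
    [-0.005,0.007,0,0,0,6.5,1],
    [-0.005,0.007,0,0,0,13,1],
    [-0.005,0.007,0,0,0,19.5,1],
    [-0.005,0.007,0,0,0,26,1],
    [-0.005,0.007,0,0,0,32.5,1],
    [-0.005,0.007,0,0,0,39,1],
    [-0.005,0.007,0,0,0,45.5,1],
    [-0.005,0.007,0,0,0,46.2,1]
  ]
}}

```text
time_s: 10.68
position: [0.4821, 0.3057, 0.1638]
ee_rot: [-0.0, -0.257, 0.966, -0.0]
ft_force: [-1.2, -0.3, -2.1]
finger_gap: 0.0511
```

>>> {"op": "jog_arm", "data": {
  "increments": [
    [0,0,0,0,0,0,1],
    [0,0,0,0,0,0,1],
    [0,0,0,0,0,0,1],
    [0,0,0,0,0,0,1]
  ]
}}

```text
time_s: 11.02
position: [0.4824, 0.3058, 0.1634]
ee_rot: [-0.0, -0.254, 0.967, -0.0]
ft_force: [-0.1, -0.4, -2.6]
finger_gap: 0.0509
```

```bash
python3 - <<'E'
from h import *
s=env.read_state(); print(s['time_s'],s['position'],s['ee_rot'],s['ft_force'],s['joint_pos'],s['finger_gap'])
save('wrist','pics/w4.png')
for l in ('packet','collar0','carton_in'):
  for r in optics.tip_of('wrist',l)[:2]: print(l,np.round(r['point'],4),round(r['p'],2), proj('wrist',r['point']))
save('top','pics/t3.png')
E
```

```text
11.0167 [0.48237912 0.30578014 0.16337104] [-8.58507113e-06 -2.53501665e-01  9.67334949e-01 -3.72215083e-05] [-0.09101213 -0.37120157 -2.61152848] [ 5.65009054e-01  3.46168003e-01 -3.60384593e-02  1.18862884e+00
 -6.57069946e-05  5.24121413e-02] 0.0508722891252835
packet [0.4491 0.2883 0.0044] 0.57 [320.21932201 181.97979186]
packet [ 4.88e-01  3.06e-01 -3.00e-04] 0.3 [316.06878004 228.31803339]
collar0 [0.5136 0.3523 0.0028] 0.96 [345.54843161 275.60213128]
collar0 [0.5421 0.2975 0.0064] 0.83 [279.56339514 274.84190853]
carton_in [0.6449 0.5425 0.0046] 0.88 [430.19613842 446.84449995]
carton_in [0.346  0.5274 0.0058] 0.72 [601.82061982 215.06166021]
```

View pics/w4.png

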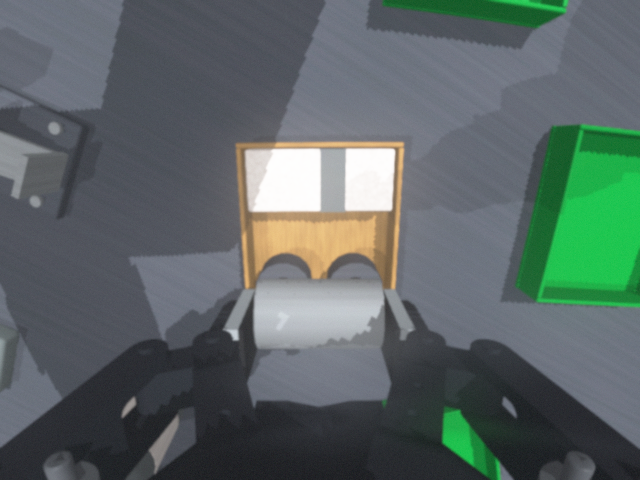

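```bash
python3 - <<'E'
from h import *
a=np.radians(29.5); ex=np.array([np.cos(a),np.sin(a)]); ey=np.array([-ex[1],ex[0]])
t=env.read_state()['position'][:2]
def f(n,u,z):
    d=pix2z('wrist',u,z)[:2]-t; print(n,'ex %.4f ey %.4f'%(d@ex,d@ey))
f('rimL',(237,144),.036); f('rimR',(405,143),.036); f('rimL front',(249,285),.036); f('rimR front',(396,285),.036)
f('packetL',(247,212),.038); f('packetR',(393,212),.038); f('col0 top',(287,253),.034); f('col1 top',(352,253),.034)
E
```

```text
rimL ex -0.0698 ey -0.0621
rimR ex -0.0706 ey 0.0652
rimL front ex 0.0455 ey -0.0593
rimR front ex 0.0455 ey 0.0654
packetL ex -0.0178 ey -0.0569
packetR ex -0.0178 ey 0.0586
col0 top ex 0.0176 ey -0.0264
col1 top ex 0.0176 ey 0.0275
```

```bash
python3 - <<'E'
from h import *
im=cv2.imread('pics/w4.png').astype(int)
for c in (285,365):
    print(c,[(r,*im[r,c-3:c+4].mean(0).astype(int)) for r in list(range(138,154,1))+list(range(204,220))+list(range(246,264,2))])
a=np.radians(29.5); ex=np.array([np.cos(a),np.sin(a)]); t=env.read_state()['position'][:2]
for z in (.038,.036,.034): print(z,[(r,round(float((pix2z('wrist',(320,r),z)[:2]-t)@ex)*1000,1)) for r in (141,143,146,149,208,212,216,250,254,258)])
E
python3 -c "
import cv2;im=cv2.imread('pics/w4.png')[130:300,225:415];cv2.imwrite('pics/w4c.png',cv2.resize(im,None,fx=4,fy=3.5,interpolation=2))"
```

```text
285 [(138, np.int64(128), np.int64(121), np.int64(118)), (139, np.int64(128), np.int64(120), np.int64(119)), (140, np.int64(127), np.int64(122), np.int64(122)), (141, np.int64(126), np.int64(131), np.int64(141)), (142, np.int64(125), np.int64(152), np.int64(181)), (143, np.int64(125), np.int64(175), np.int64(216)), (144, np.int64(128), np.int64(186), np.int64(227)), (145, np.int64(128), np.int64(185), np.int64(227)), (146, np.int64(120), np.int64(171), np.int64(212)), (147, np.int64(123), np.int64(156), np.int64(187)), (148, np.int64(166), np.int64(182), np.int64(198)), (149, np.int64(227), np.int64(231), np.int64(237)), (150, np.int64(248), np.int64(249), np.int64(251)), (151, np.int64(252), np.int64(253), np.int64(254)), (152, np.int64(253), np.int64(253), np.int64(254)), (153, np.int64(253), np.int64(254), np.int64(254)), (204, np.int64(252), np.int64(253), np.int64(254)), (205, np.int64(252), np.int64(253), np.int64(254)), (206, np.int64(252), np.int64(253), np.int64(254)), (207, np.int64(252), np.int64(252), np.int64(254)), (208, np.int64(251), np.int64(252), np.int64(253)), (20
[... 2884 characters left out ...]
 np.int64(210)), (254, np.int64(108), np.int64(157), np.int64(196)), (256, np.int64(100), np.int64(121), np.int64(143)), (258, np.int64(96), np.int64(99), np.int64(106)), (260, np.int64(94), np.int64(92), np.int64(94)), (262, np.int64(96), np.int64(93), np.int64(94))]
0.038 [(141, -71.8), (143, -70.4), (146, -68.2), (149, -66.0), (208, -20.9), (212, -17.7), (216, -14.5), (250, 13.7), (254, 17.1), (258, 20.6)]
0.036 [(141, -71.8), (143, -70.4), (146, -68.2), (149, -66.0), (208, -20.6), (212, -17.3), (216, -14.1), (250, 14.3), (254, 17.8), (258, 21.3)]
0.034 [(141, -71.8), (143, -70.4), (146, -68.1), (149, -65.9), (208, -20.2), (212, -16.9), (216, -13.7), (250, 15.0), (254, 18.4), (258, 21.9)]
```

View pics/w4c.png

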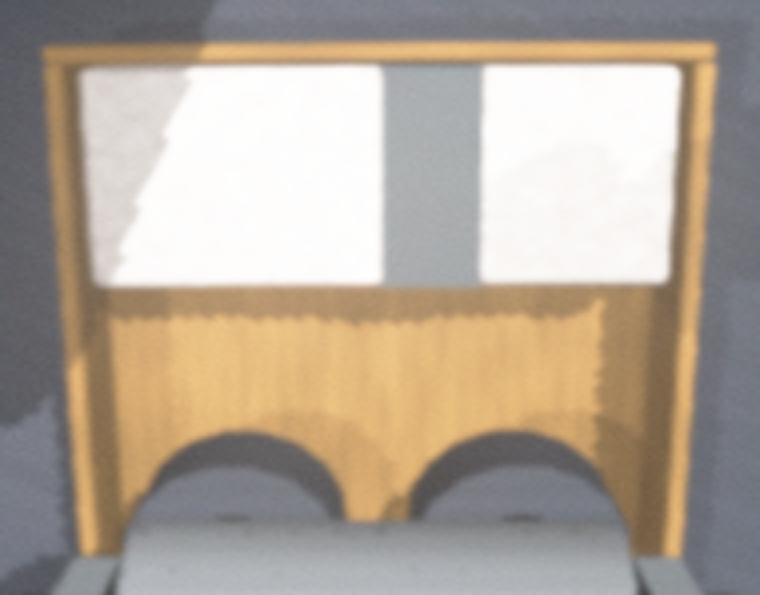

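Enlarged view: the gap between the packet edge (row 211) and the collar tops (row about 263) is clear. It measures 44 mm wide, with its middle about 4 mm further along carton +x than the tool. I'll correct for that and lower.

>>> {"op": "jog_arm", "data": {
  "increments": [
    [0.003,0.0028,-0.03,0,0,0,1],
    [0.003,0.0028,-0.06,0,0,0,1],
    [0.003,0.0028,-0.09,0,0,0,1],
    [0.003,0.0028,-0.115,0,0,0,1],
    [0.003,0.0028,-0.13,0,0,0,1],
    [0.003,0.0028,-0.14,0,0,0,1],
    [0.003,0.0028,-0.145,0,0,0,1],
    [0.003,0.0028,-0.147,0,0,0,1]
  ]
}}

```text
time_s: 11.93
position: [0.4854, 0.3086, 0.0159]
ee_rot: [-0.0, -0.254, 0.967, -0.0]
ft_force: [1.1, -0.6, -2.1]
finger_gap: 0.0511
```

>>> {"op": "jog_arm", "data": {
  "increments": [
    [0,0,-0.001,0,0,0,1],
    [0,0,-0.002,0,0,0,1],
    [0,0,-0.003,0,0,0,1],
    [0,0,-0.003,0,0,0,1]
  ]
}}

```text
time_s: 12.27
position: [0.4857, 0.3088, 0.0139]
ee_rot: [0.001, -0.254, 0.967, 0.0]
ft_force: [-0.5, -0.4, -1.5]
finger_gap: 0.0509
```

>>> {"op": "jog_arm", "data": {
  "increments": [
    [0,0,-0.001,0,0,0,1],
    [0,0,-0.002,0,0,0,1],
    [0,0,-0.002,0,0,0,1],
    [0,0,-0.002,0,0,0,1]
  ]
}}

```text
time_s: 12.6
position: [0.4854, 0.3086, 0.0113]
ee_rot: [0.0, -0.254, 0.967, -0.0]
ft_force: [0.5, 0.3, -2.7]
finger_gap: 0.051
```

>>> {"op": "jog_arm", "data": {
  "increments": [
    [0,0,-0.001,0,0,0,1],
    [0,0,-0.001,0,0,0,1],
    [0,0,-0.001,0,0,0,1]
  ]
}}

```text
time_s: 12.85
position: [0.4856, 0.3087, 0.0106]
ee_rot: [0.0, -0.254, 0.967, 0.0]
ft_force: [-0.9, -0.5, 3.6]
finger_gap: 0.0512
```

>>> {"op": "jog_arm", "data": {
  "increments": [
    [0,0,0,0,0,0,-0.25],
    [0,0,0,0,0,0,-0.3],
    [0,0,0,0,0,0,-0.4],
    [0,0,0,0,0,0,-0.5],
    [0,0,0,0,0,0,-0.5],
    [0,0,0,0,0,0,-0.5]
  ]
}}

```text
time_s: 13.35
position: [0.4854, 0.3086, 0.0102]
ee_rot: [-0.0, -0.254, 0.967, -0.0]
ft_force: [-0.5, 0.1, -0.6]
finger_gap: 0.064
```

>>> {"op": "jog_arm", "data": {
  "increments": [
    [0,0,0.01,0,0,0,-0.5],
    [0,0,0.03,0,0,0,-0.5],
    [0,0,0.06,0,0,0,-0.5],
    [0,0,0.1,0,0,0,-0.5],
    [0,0,0.14,0,0,0,-0.5],
    [-0.01,-0.03,0.17,0,0,0,-0.5],
    [-0.025,-0.065,0.19,0,0,0,-0.5],
    [-0.025,-0.065,0.19,0,0,0,-0.5]
  ]
}}

```text
time_s: 14.02
position: [0.4596, 0.2407, 0.2054]
ee_rot: [0.002, -0.254, 0.967, -0.0]
ft_force: [0.9, 0.7, -0.6]
finger_gap: 0.0641
```

>>> {"op": "jog_arm", "data": {
  "increments": [
    [-0.05,0.02,0,0,0,0,-0.5],
    [-0.07,0.06,0,0,0,0,-0.5],
    [-0.09,0.06,0,0,0,0,-0.5],
    [-0.09,0.06,0,0,0,0,-0.5]
  ]
}}

```text
time_s: 14.35
position: [0.3667, 0.3048, 0.201]
ee_rot: [-0.001, -0.256, 0.967, 0.0]
ft_force: [0.2, 0.1, -0.2]
finger_gap: 0.064
```

```bash
python3 - <<'E'
from h import *
s=env.read_state(); print(s['time_s'],s['position'],s['ft_force'],s['finger_gap'])
save('wrist','pics/w5.png'); im=cv2.imread('pics/w5.png')
print(proj('wrist',[.485,.309,.034]))
save('top','pics/t5.png',(150,160,400,300),3)
for l in ('sleeve0','packet','collar0','handle','tin','star_knob'):
  for r in optics.tip_of('top',l)[:3]: print(l,np.round(r['point'],3),round(r['p'],2))
t=cv2.imread('pics/t5.png'); w=cv2.resize(im,(320,240)); c=np.zeros((600,750,3),np.uint8); c[:420]=t[:420,:750]; c[420:600,:240]=cv2.resize(im,(240,180)); cv2.imwrite('pics/c5.png',c)
E
```

```text
14.35 [0.36665996 0.30480788 0.20103623] [ 0.20142045  0.07960674 -0.22214161] 0.063957582125495
[265.46224692 322.55677815]
sleeve0 [ 0.557 -0.031  0.119] 0.73
sleeve0 [0.487 0.31  0.02 ] 0.7
packet [0.445 0.286 0.006] 0.72
packet [0.481 0.31  0.005] 0.41
collar0 [0.511 0.357 0.004] 0.72
collar0 [0.541 0.302 0.003] 0.49
handle [ 0.56  -0.154  0.106] 0.61
tin [0.743 0.246 0.002] 0.69
```

View pics/t5.png

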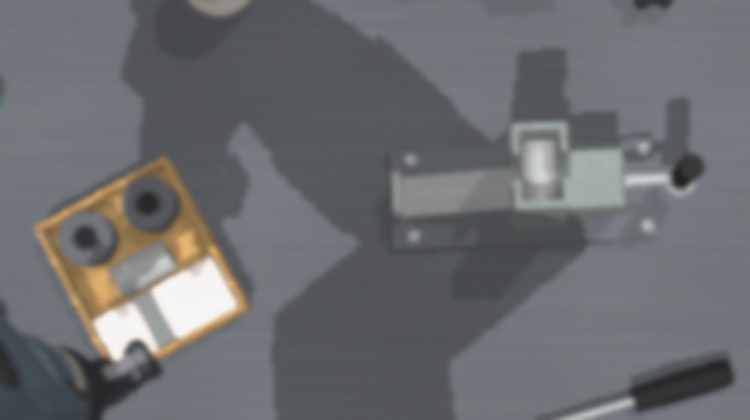

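View pics/w5.png

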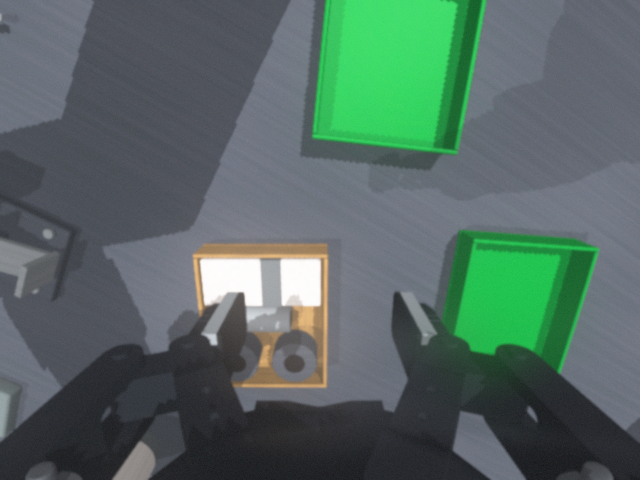

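The sleeve lies flat in the gap, parallel to the packet at top crop (142,267). The packet and collars have not moved, the chute is empty and the handle is home. The arm is clear, so I'm handing in.

```bash
python3 -c "
from h import *
print(env.finish_job(), env.read_state()['time_s'])"
```

```text
the job is handed in; nothing more can be done
the job is handed in; nothing more can be done
```

The sleeve is in the carton and the job is handed in; the clock read about 14.4–14.7 s at hand-in (limit 54 s). No verdict was reported.

**What I did:**
- I pulled the slide 40 mm to its stop; the force rose to about 28 N there.
- I guided the slide back to within about 2 mm of home, then released it so the spring took it the rest of the way.
- I gripped the drawn sleeve by its ends on the chute, carried it to the carton with packet and collars, and set it on the floor. I opened the fingers on feeling contact.

**Last checks:**
- **Sleeve:** the top and wrist pictures show it lying flat between the packet and the collars, parallel to the packet. The top-camera network puts it at (0.487, 0.310, 0.020), within about 3 mm of the gap centre. In the top picture it looks nearer the packet than the collars.
- **Carton contents:** packet and collars are where they were, within the networks' few millimetres.
- **Feeder:** the chute is empty, the handle is home and a sleeve still shows in the tower. I did not count the sleeves left inside.
- **Other things:** the top network did not find the star knob in the final picture, which was partly in shadow, but the arm never went near it. The spanner and casting were not measured again.
- **Disagreement while placing:** the wrist and top cameras differed by about 2 mm on the gap centre. I went by the gap width in the wrist picture, which came to 44 mm as specified.

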